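# Open the double-latched ink-bay cover of the office printer

### The arm

A 6-joint arm with a two-finger parallel gripper is mounted at the origin on the work surface. World frame = base frame: x ahead of the robot, y to its left, z up, the work surface at z = 0. Lengths are in m, angles in rad, forces in N, time in s.
With the tool pointing down it reaches from about 0.35 to 1 m from the base axis. Payload 7.1 kg.
Tool frame: the origin (TCP) lies between the finger pads; the fingertips stand 22 mm ahead of it and the grasp point (between the pads) lies 3 mm ahead of it; x points along the fingers, y is the direction in which the jaws open and shut, and the axes are right-handed (so a half turn about x gives the same grasp; the last joint's range is limited). The gripper opens to 85 mm and grips with 20 to 120 N. Pads are 22 mm wide; open, the fingers measure 114 mm over their backs; the gripper's body (76 mm by 85 mm) begins 54 mm behind the grasp point. The pads swing forward as they close: fully open they stand 13 mm farther back than shut.
Start: joints at [1.138, 0.423, 1.63, -0, 1.089, -0.019], TCP at [0.251, 0.572, 0.253] pointing down, gripper open.
Joint ranges: [-3, 3], [-0.9, 2.11], [0.09, 2.58], [-1.31, 4.45], [0.11, 2.69], [-2.54, 2.54]. Speed limits (rad/s): [2.39, 2.39, 3.01, 3.14, 3.14, 3.14].

### API

Orientations are given as a rotation vector (axis times angle).
In Python, from rig import manip gives the robot as it stands. The module is installed in compiled form; this text tells all that it offers. Calls block until the motion is done:
- manip.move_to(position, orientation): joint-space move of the TCP to a pose.
- manip.servo_line(position, orientation=None, rate=0.15): straight line of the TCP; orientation=None keeps the orientation; rate is the mean speed in m/s.
- manip.set_joints(angles): joint-space move.
- manip.command_gripper(opening, f_grip=None): finger opening in m; f_grip is the grip in N (None keeps the last); returns when the fingers have stopped.
- manip.hold(seconds).
- manip.solve_ik(position, orientation): joint angles nearest the present ones, or None.
- manip.camera(name): name is "scene" or "side" or "wrist"; returns a dict with "image" (384x512x3 uint8, red, green, blue), "fx", "fy", "cx", "cy" (pixels), "cam_to_world" (4x4, takes a point from camera to world coordinates); the wrist camera has in their place "mount" (4x4, takes a point from camera to tool coordinates, whose origin is the TCP and whose axes are the tool frame's). Camera axes: x right, y down, z forward; pixel columns grow to the right and rows downward; lengths in m; the calibration is good to about 2 mm. A picture is of the moment at which its call begins: read the wrist's pose just before it. There is no depth.
A pose or a line that the arm cannot do raises manip.IKError and nothing moves.
- manip.sign_off(): hands the job in, once; it reports no verdict.
Readings, each from a call of its own:
- manip.get_time(): time.
- manip.get_joint_positions(): joint angles.
- manip.get_joint_vel(): joint speeds.
- manip.get_tau(): joint torques, N m.
- manip.get_position(): TCP position.
- manip.get_ee_rot(): TCP orientation.
- manip.get_contact_force(): force on the tool from outside, world axes, zero at the start.
- manip.get_torque(): the same for the moment, N m.
- manip.get_width(): finger opening in m.
Only numpy, scipy, OpenCV 4.12 (cv2) and the standard library are available. Lean on these libraries where they do the work, as an engineer would, in place of code of your own. Each camera call takes 0.05 s, during which the arm holds its last target.

### The job

Open the printer's grey ink-bay cover: slide the red latch all the way away from the cover, raise the cover a little by its orange fin until you feel the hidden second catch stop it, and let go (it stays up). Then reach under the cover's raised front edge, feel for the green catch tab, push it all the way to the printer's left until it stops, and swing the cover wide open so that it stands nearly upright by itself. Be gentle: never strain the cover against a latch or ram the tab into its stop, and leave the other things where they stand.

Things in the scene. Friction and masses are not known exactly. Their poses are not given: they have to be found in the camera images.
- printer: black office printer fixed to the table, 320 (x) x 440 (y) x 130 mm high; origin at the centre of its underside, x points from its front (the side towards the robot) to its back, y to its left, z up. A bay sunk in its top (x -125 to 75, y -122 to 122 mm, floor at z = 60 mm) is covered by the grey cover, except for an open strip at its front, the finger well
- finger_well (a point): fixed point at the mouth of the finger well: middle of the open strip of the bay in front of the closed cover, 45 mm (x) x 244 mm (y), 70 mm deep, level with the printer's top (130 mm above the table)
- cover_hinge (a point): fixed point on the cover's hinge axis, which runs along the printer's y at x = 72, z = 130 mm; the cover (152 x 236 x 12 mm) reaches from here towards the robot, its underside at z = 130 mm when closed
- tab_track (a point): fixed point in the middle of the track of the green tab (x = -69, z = 100 mm in the printer), under the cover's front edge. The tab is a plate 8 mm thick in y, 18 mm deep in x, z from about 78 to 124 mm (4 mm either way). It starts 0 to 60 mm to the right (-y) of here, not measured; 5 mm behind the tab the catch's hook begins. 2.5 N of friction; it stays where left
- tab_stop (a point): the same track, its left end: the tab's end stop lies within 15 mm of here along y, not measured, and is firm: press the tab with no more than 20 N. To reach the tab, lean the closed fingers about 30 degrees, tips towards the back, into the finger well and under the raised front edge, 85 mm to the right (-y) of the track's middle, and sweep to the left (+y)
- latch_knob (a point): centre of the red latch knob, a block 20 x 20 x 30 mm standing on the steel bolt on the printer's top, right of the cover; its top is 175 mm and its foot 145 mm above the table. The bolt lies over the cover's right-hand edge and slides to the printer's -y (right)
- latch (a joint): travel of the red latch in m: near 0 = bolted over the cover, 0.025 = fully drawn to the right (end stop); about 3 N of friction, stays where it is left
- lid_fin (a point): centre of the orange fin on top of the cover, 38 mm long (printer x), 14 mm thick (printer y), 26 mm high, 108 mm from the hinge; it can be pinched from above across its thickness and pivots between the pads
- lid_lip (a point): middle of the cover's front edge at its underside, 152 mm from the hinge; it moves with the cover. Beneath the cover a steel striker, 20 mm wide, hangs in its middle (y = 0), 60 mm deep, from 25 to 49 mm behind this edge: keep a finger that lifts the cover to one side of it
- lid (a joint): angle of the cover in rad: 0 = closed, 1.45 = end stop (nearly upright). The hinge is stiff, so the cover stays at any angle; raising it takes about 7 N at the fin, 5 N at the front edge. With the latch drawn, the second catch stops it somewhere between 0.18 and 0.32 rad, differing from start to start; neither latch should be strained with more than 20 N
- ink_bottle: small blue ink bottle, 42 mm across, 85 mm tall, standing on the printer's left-hand deck; origin at the centre of its underside
- tape_roll: yellow roll of tape, 60 mm across, 24 mm tall, lying flat on the printer's rear right-hand deck; origin at the centre of its underside
- stapler: red and black desk stapler, 130 x 34 x 42 mm, on the table to the right; origin at the centre of its underside
- mug: white mug, 80 mm across, 95 mm tall, on the table to the left; origin at the centre of its underside
- staple_box: cardboard box of staples, 70 x 45 x 30 mm, on the table to the right; origin at the centre of its underside
- calculator: dark desk calculator, 140 x 85 x 16 mm, on the table to the left; origin at the centre of its underside
- stamp_pad: blue stamp pad, 110 x 70 x 20 mm, on the table to the right; origin at the centre of its underside

How it is judged:
By the outcome, as a careful person would: the job done as asked, in the order asked, and still so for the second after the job is handed in, with the robot touching nothing.
It also fails if it takes over 72 s, if anything falls off the work surface, if the arm or the gripper's body presses on something with over 40 N, if the wrist force passes 120 N, or if a joint passes its speed limit or range.

## Working session

There is one attempt and no reset: what is moved stays moved. The work goes in short steps, each a Python script; the robot and the scene stay as the last script left them, time stands still between calls to the robot, and variables do not carry over. Pictures are saved under pics/ and viewed, and the job is handed in when it is done.

```bash
mkdir -p pics; ls; python3 - <<'E'
from rig import manip
import cv2,numpy as np
for n in ["scene","side","wrist"]:
    c=manip.camera(n); cv2.imwrite(f"pics/{n}0.png",c["image"][:,:,::-1])
    print(n,c["fx"],c["fy"],c["cx"],c["cy"]); print(np.round(c.get("cam_to_world",c.get("mount")),4).tolist())
print(manip.get_time(),manip.get_position(),manip.get_ee_rot(),manip.get_contact_force(),manip.get_width())
E
```

```text
pics
scene 374.3657048528618 374.3657048528618 253.39461459220684 183.13582708559431
[[0.7795, 0.3726, -0.5035, 1.1903], [0.626, -0.4936, 0.6037, -0.7347], [-0.0236, -0.7858, -0.618, 0.8915], [0.0, 0.0, 0.0, 1.0]]
side 410.21762058164927 410.21762058164927 256.2801823788863 187.77559041337256
[[0.7143, -0.4343, 0.5487, -0.3178], [-0.6996, -0.4272, 0.5727, -0.8826], [-0.0144, -0.793, -0.609, 1.0733], [0.0, 0.0, 0.0, 1.0]]
wrist 292.5887607212767 292.5887607212767 250.41227414358661 193.05024904926236
[[0.0004, -0.2971, 0.9548, -0.1207], [1.0, 0.0012, -0.0, -0.0006], [-0.0012, 0.9548, 0.2971, -0.0761], [0.0, 0.0, 0.0, 1.0]]
0.15 [0.25112063 0.57190313 0.25273625] [ 0.3237463   1.54658019 -0.32553721] [ 0.64529894 -0.33497654 -0.51438347] 0.08514107360967073
```

View pics/scene0.png

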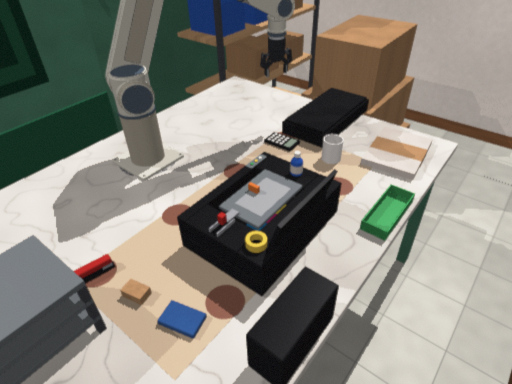

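View pics/side0.png

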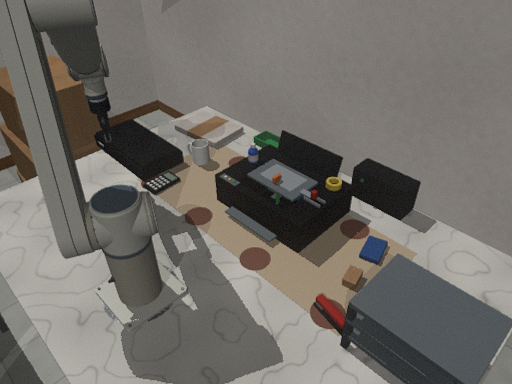

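View pics/wrist0.png

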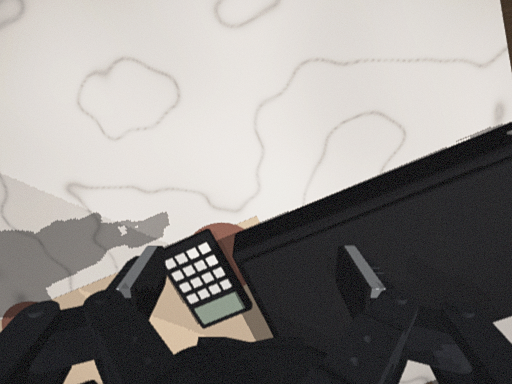

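The printer is at about (262,215) in the scene view and (283,195) in the side view. The fin, latch and green tab are all visible, so I'll enlarge those areas to pick points.

```bash
python3 - <<'E'
import cv2
a=cv2.imread("pics/scene0.png")[140:290,170:350]; cv2.imwrite("pics/s1.png",cv2.resize(a,None,fx=4,fy=4,interpolation=cv2.INTER_CUBIC))
a=cv2.imread("pics/side0.png")[120:270,205:365]; cv2.imwrite("pics/s2.png",cv2.resize(a,None,fx=4,fy=4,interpolation=cv2.INTER_CUBIC))
E
```

```text
(no output)
```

View pics/s1.png

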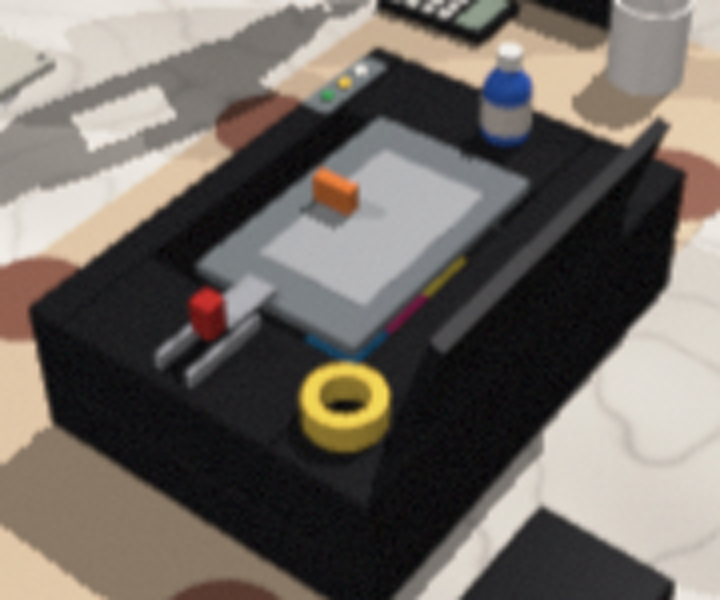

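View pics/s2.png

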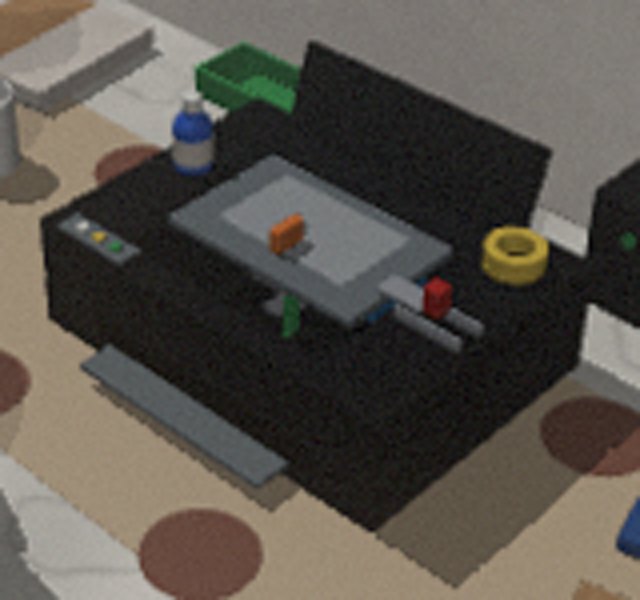

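```bash
cat > h.py <<'E'
import numpy as np,cv2
from scipy.optimize import least_squares
from rig import manip
from scipy.spatial.transform import Rotation as R
def proj(c,P):
    M=np.linalg.inv(np.array(c["cam_to_world"])); q=(M[:3,:3]@P.T).T+M[:3,3]
    return np.c_[c["fx"]*q[:,0]/q[:,2]+c["cx"],c["fy"]*q[:,1]/q[:,2]+c["cy"]]
def pw(p,P):
    P=np.atleast_2d(P).astype(float); c,s=np.cos(p[2]),np.sin(p[2])
    return np.c_[p[0]+c*P[:,0]-s*P[:,1],p[1]+s*P[:,0]+c*P[:,1],P[:,2]]
E
python3 - <<'E'
from h import *
cs=manip.camera("scene"); cd=manip.camera("side")
cov=[[-.08,.118,.142],[-.08,-.118,.142],[.072,-.118,.142],[.072,.118,.142]]
S=cov+[[-.16,-.22,.13],[-.16,.22,.13],[-.036,0,.155],[-.16,-.22,0]]
s=np.array([[378,118],[200,266],[353,350],[528,183],[35,310],[378,50],[335,192],[52,420]])/4-.375+[170,140]
D=cov+[[-.036,0,.155],[-.16,.22,.13],[-.16,-.22,0]]
d=np.array([[172,216],[355,322],[450,250],[275,157],[287,233],[45,220],[375,530]])/4-.375+[205,120]
f=lambda p:np.r_[(proj(cs,pw(p,S))-s).ravel(),(proj(cd,pw(p,D))-d).ravel()]
r=least_squares(f,[.6,0,0],loss='soft_l1')
print(r.x,np.round(r.fun.reshape(-1,2),1).tolist())
np.save("p.npy",r.x); p=r.x
# point x/y (printer) given z
def at(c,uv,axis,val):
    g=least_squares(lambda t:(proj(c,pw(p,np.insert(t,axis,val)))-uv).ravel(),[0.,0.]);return np.insert(g.x,axis,val)
print("knob scene z.16",at(cs,np.array([208,314])/4-.375+[170,140],2,.16))
print("knob side z.16",at(cd,np.array([437,299])/4-.375+[205,120],2,.16))
print("fin",at(cs,np.array([335,192])/4-.375+[170,140],2,.155),at(cd,np.array([287,233])/4-.375+[205,120],2,.155))
for v in ([291,313],[291,295],[291,335]): print("tab",at(cd,np.array(v)/4-.375+[205,120],0,-.078))
print("bottle",at(cs,np.array([507,140])/4-.375+[170,140],2,.13))
print(pw(p,[[-.036,0,.155]]),np.linalg.norm(p[:2]))
E
```

```text
[ 0.64232406 -0.03268183  0.0156532 ] [[0.8, -0.6], [-1.2, -0.5], [0.6, -0.2], [1.4, -0.5], [-2.6, -0.7], [-0.2, -1.6], [0.4, 0.3], [-0.6, 1.6], [-0.5, -0.1], [-0.2, -0.2], [2.2, -0.6], [0.2, -1.0], [0.8, 0.4], [-1.1, -0.5], [0.3, 1.7]]
knob scene z.16 [-0.02206663 -0.16643948  0.16      ]
knob side z.16 [-0.02268802 -0.16494754  0.16      ]
fin [-0.03784208  0.00026748  0.155     ] [-0.03612897  0.00391128  0.155     ]
tab [-0.078      -0.0405026   0.10681794]
tab [-0.078      -0.04001675  0.12802358]
tab [-0.078      -0.04110748  0.08041709]
bottle [0.01691769 0.16528289 0.13      ]
[[ 0.60632847 -0.03324532  0.155     ]] 0.643154956353916
```

The fit is consistent, with residuals of about 1 px, and puts the tab near y = -40 mm. Next I'll close the fingers, move above the printer and check with the wrist camera.

```bash
cat >> h.py <<'E'
try: p=np.load("p.npy")
except Exception: p=None
def rot(lean=0.):
    # tool x = (sin l,0,-cos l) in printer; tool y = printer y
    x=np.array([np.sin(lean),0,-np.cos(lean)]);y=np.array([0,1.,0]);z=np.cross(x,y)
    return R.from_euler('z',p[2])*R.from_matrix(np.c_[x,y,z])
def rv(lean=0.): return rot(lean).as_rotvec()
def W(P): return pw(p,P)[0]
def F():  # force in printer axes
    return R.from_euler('z',-p[2]).apply(np.mean([manip.get_contact_force() for _ in range(3)],0))
def P():  # TCP in printer axes
    q=manip.get_position()-[p[0],p[1],0]; return R.from_euler('z',-p[2]).apply(q)
def shot(n,f):
    c=manip.camera(n); cv2.imwrite("pics/"+f,c["image"][:,:,::-1]); return c
E
python3 - <<'E'
from h import *
print(manip.solve_ik(W([-.022,-.125,.30]),rv()))
manip.move_to(W([-.08,-.1,.32]),rv())
t=manip.get_time();print(t,F(),P())
shot("wrist","w1.png");print(F(),manip.get_ee_rot(),rv(),manip.get_position())
t=manip.get_time();manip.command_gripper(0.0,20);print(manip.get_time()-t,manip.get_width())
E
```

```text
[-2.67201694e-01  4.01857501e-01  1.54848911e+00 -4.44089210e-16
  1.19124604e+00 -1.85365122e+00]
2.9833 [-0.64248686  0.34367399  0.1069698 ] [-0.07986001 -0.09932722  0.31992116]
[-0.43651595  0.22904427 -0.42794495] [-0.01291926  1.57083983  0.01312811] [-0.01229397  1.57076136  0.01229397] [ 0.56404827 -0.13324501  0.31993859]
0.7666999999999997 0.00012302090134170567
```

View pics/w1.png

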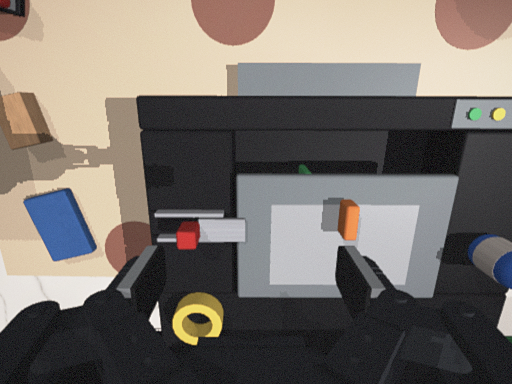

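```bash
python3 - <<'E'
from h import *
c=manip.camera("wrist"); M=np.array(c["mount"]); T=np.eye(4);T[:3,:3]=R.from_rotvec([-0.01291926,1.57083983,0.01312811]).as_matrix();T[:3,3]=[0.56404827,-0.13324501,0.31993859]
c["cam_to_world"]=T@M
k=[-.022,-.165]
for nm,Q in dict(cov=[[-.08,.118,.142],[-.08,-.118,.142],[.072,-.118,.142],[.072,.118,.142]],knobtop=[[k[0]+a,k[1]+b,.175] for a in(-.01,.01) for b in(-.01,.01)],knobfoot=[[k[0]+a,k[1]+b,.145] for a in(-.01,.01) for b in(-.01,.01)],fintop=[[-.036+a,b,.168] for a in(-.019,.019) for b in(-.007,.007)],tab=[[-.078,-.044,.124],[-.078,-.036,.124],[-.078,-.04,.08]]).items():
    print(nm,np.round(proj(c,pw(p,Q))).tolist())
a=cv2.imread("pics/w1.png")[150:310,130:330];cv2.imwrite("pics/w1c.png",cv2.resize(a,None,fx=4,fy=3.7))
a=cv2.imread("pics/w1.png")[150:300,230:370];cv2.imwrite("pics/w1d.png",cv2.resize(a,None,fx=4,fy=4))
E
```

```text
cov [[457.0, 178.0], [233.0, 178.0], [235.0, 300.0], [431.0, 300.0]]
knobtop [[175.0, 233.0], [195.0, 233.0], [176.0, 251.0], [196.0, 251.0]]
knobfoot [[181.0, 221.0], [200.0, 221.0], [183.0, 238.0], [201.0, 238.0]]
fintop [[344.0, 209.0], [358.0, 209.0], [340.0, 244.0], [354.0, 244.0]]
tab [[301.0, 176.0], [308.0, 176.0], [298.0, 167.0]]
```

View pics/w1c.png

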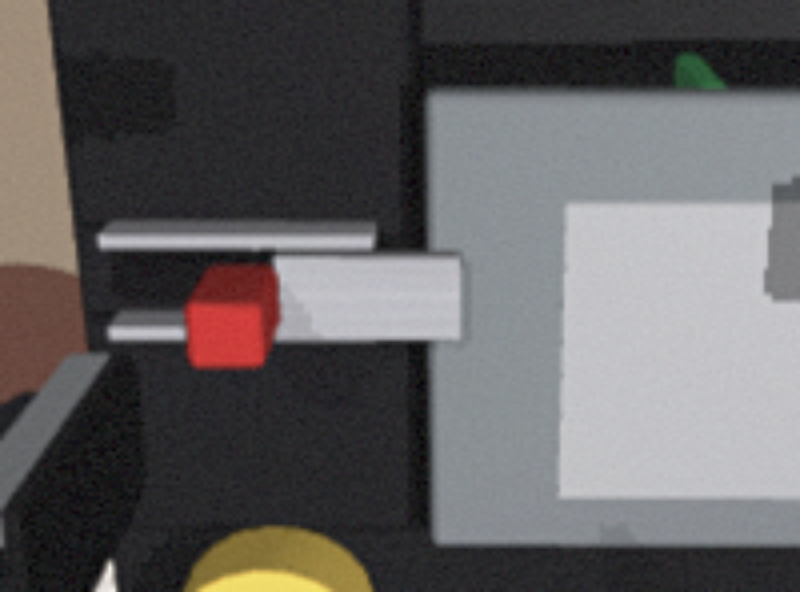

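The wrist view agrees to about 2 mm: knob top at (187,241), cover front edge at row 174, fin top at (349,222), tab at (303,172). I'll split the difference between the cameras, then push the latch with force guarding.

```bash
python3 - <<'E'
import numpy as np
p=np.load("p.npy");p[0]-=.001;p[1]+=.001;np.save("p.npy",p)
E
cat >> h.py <<'E'
def guard(d,dist,step,axis,lim,rate=.03,verbose=True,sgn=None):
    """step along printer dir d from present commanded pose; stop if |F[axis]-F0|>lim"""
    d=np.array(d,float); start=P(); F0=F(); log=[];n=int(round(dist/step));f=0
    for i in range(1,n+1):
        manip.servo_line(W(start+d*step*i),rate=rate)
        f=(F()-F0)[axis]; log.append((round(i*step*1e3,1),round(float(f),1)))
        if abs(f)>lim: break
    if verbose: print("log",log[::max(1,len(log)//25)],log[-1],"t",round(manip.get_time(),2))
    return i*step,f
E
python3 - <<'E'
from h import *
manip.move_to(W([-.022,-.128,.21]),rv())
manip.servo_line(W([-.022,-.128,.172]),rv(),rate=.08)
print(manip.get_time(),P(),F())
guard([0,-1,0],.02,.001,1,1.5)
print(P(),F(),manip.get_time())
E
```

```text
5.05 [-0.02232523 -0.12787995  0.17140009] [-0.39879798 -0.64837762  0.34065414]
log [(1.0, 0.8), (2.0, 0.7), (3.0, 0.7), (4.0, 0.7), (5.0, 0.3), (6.0, 0.9), (7.0, 1.2), (8.0, 0.0), (9.0, -0.7), (10.0, 1.1), (11.0, -0.1), (12.0, 0.7), (13.0, 0.8), (14.0, 0.9), (15.0, 2.6)] (15.0, 2.6) t 8.8
[-0.0223434  -0.14263969  0.17138401] [-0.4323879   1.90258339 -0.3803847 ] 8.8
```

```bash
python3 - <<'E'
from h import *
s=P();t=manip.get_time()
manip.servo_line(W(s+[0,-.021,0]),rate=.04)
print(manip.get_time()-t,P()-s,F())
guard([0,-1,0],.008,.001,1,4.5,rate=.03)
print(P()-s,F())
E
```

```text
0.6666999999999987 [ 2.42538984e-06 -2.16782724e-02  2.29647138e-05] [-0.04961189  0.4156316  -0.24914301]
log [(1.0, -0.5), (2.0, 1.4), (3.0, 4.4), (4.0, 8.8)] (4.0, 8.8) t 10.47
[-1.41123282e-05 -2.41627665e-02 -1.44294621e-05] [-0.41479728  9.24614693  2.88082873]
```

```bash
python3 - <<'E'
from h import *
s=P()
manip.servo_line(W(s+[0,.006,0]),rate=.1)
manip.servo_line(W(s+[0,.006,.07]),rate=.15)
manip.move_to(W([-.036,0,.24]),rv())
t=manip.get_time();manip.command_gripper(.045,30);print(manip.get_time()-t)
shot("scene","s3.png")
q=shot("wrist","w3.png");print(manip.get_time(),P())
a=cv2.imread("pics/s3.png")[140:290,170:350]; cv2.imwrite("pics/s3c.png",cv2.resize(a,None,fx=4,fy=4,interpolation=cv2.INTER_CUBIC))
E
```

```text
0.5
12.625 [-3.59726549e-02 -1.87872658e-04  2.40028475e-01]
```

View pics/w3.png

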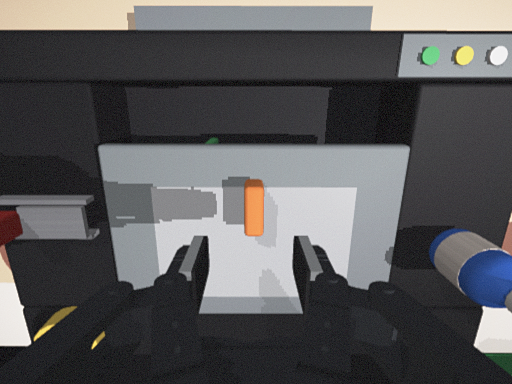

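View pics/s3c.png

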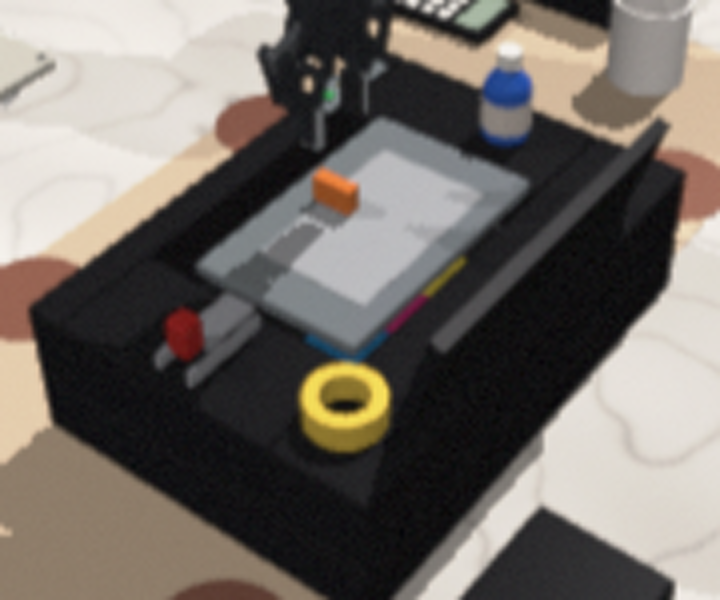

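The scene view shows the latch drawn clear of the cover (knob at crop (183,335)), and in the wrist view the fin is centred between the jaws (254,208). Next is pinching the fin and raising it.

```bash
cat >> h.py <<'E'
def fin(th,dz=.015):
    c,s=np.cos(th),np.sin(th); return np.array([.072-.108*c+.025*s,0,.130+.108*s+.025*c+dz])
E
python3 - <<'E'
from h import *
manip.servo_line(W(fin(0)),rate=.08); print(P(),F())
manip.command_gripper(0.0,40); print(manip.get_width(),F(),manip.get_time())
for th in (.05,.10,.15): 
    manip.servo_line(W(fin(th)),rate=.03); print(th,F())
b=F()[2]; th=.15
while th<.36:
    th+=.01; manip.servo_line(W(fin(th)),rate=.03); f=F(); print(round(th,2),np.round(f,1))
    if abs(f[2])>13: break
print(P(),P()-fin(th),manip.get_time(),manip.get_width())
E
```

```text
[-3.55823320e-02 -3.68467413e-05  1.70447876e-01] [ 0.54022569 -0.86238929 -0.26970925]
0.013114019869673007 [-0.68143528  9.25892253  3.66071678] 14.0333
0.05 [ 3.39903973  7.49425709 -4.92597501]
0.1 [ 4.57898144  7.65616837 -7.54163381]
0.15 [ 4.37461834  7.23684645 -9.20140392]
0.16 [  6.1   7.1 -11.2]
0.17 [  6.3   8.  -12.2]
0.18 [  4.8   8.1 -11.6]
0.19 [  5.7   7.6 -13.1]
[-0.02946647  0.00170846  0.18842845] [-0.00013149  0.00170846 -0.00151842] 16.0333 0.012700529910314333
```

```bash
python3 - <<'E'
from h import *
th=.19;print(F())
while th<.36:
    th+=.01; manip.servo_line(W(fin(th)),rate=.03); f=F(); print(round(th,2),np.round(f,1),np.round((P()-fin(th))*1e3,1))
    if abs(f[2])>16.5: break
print(manip.get_time(),manip.get_width())
shot("side","s4.png")
a=cv2.imread("pics/s4.png")[120:270,205:365]; cv2.imwrite("pics/s4c.png",cv2.resize(a,None,fx=4,fy=4,interpolation=cv2.INTER_CUBIC))
E
```

```text
[  5.65656274   7.56658467 -13.10037741]
0.2 [  5.7   7.6 -12.8] [-0.1  1.7 -1.5]
0.21 [  5.9   8.3 -13.4] [-0.1  1.7 -1.6]
0.22 [  6.6   6.3 -13.3] [-0.2  1.7 -1.6]
0.23 [  4.9   7.7 -14. ] [-0.2  1.7 -1.6]
0.24 [  5.8   7.5 -14.7] [-0.3  1.7 -1.8]
0.25 [  7.5   7.5 -19.2] [-0.6  1.7 -2.5]
17.5333 0.012671710985925979
```

View pics/s4c.png

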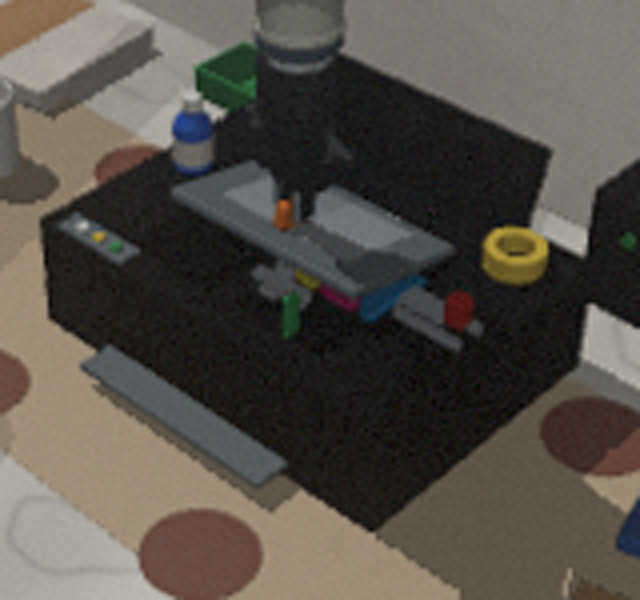

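The catch is felt clearly at about 0.24 rad: Fz jumped from -14.7 to -19.2 N. The picture shows the cover raised and the tab at crop (290,315). I'll ease off, let go, and check IK for the reach under the edge.

```bash
python3 - <<'E'
from h import *
manip.servo_line(W(fin(.238)),rate=.03); print(F())
manip.command_gripper(.05,30); print(F())
q=P(); manip.servo_line(W(q+[-.0,0,.07]),rate=.2)
L=np.radians(35); a=np.array([np.sin(L),0,-np.cos(L)])
T=np.array([-.0916,-.085,.124])
manip.command_gripper(0,30)
print(manip.get_joint_positions())
for d in (0,.1): print(manip.solve_ik(W(T-a*d),rv(L)))
print(manip.solve_ik(W(T+[0,.15,0]),rv(L)),manip.get_time())
shot("side","s5.png")
a=cv2.imread("pics/s5.png")[120:270,205:365]; cv2.imwrite("pics/s5c.png",cv2.resize(a,None,fx=4,fy=4,interpolation=cv2.INTER_CUBIC))
E
```

```text
[  6.16924463   7.22682995 -14.17341622]
[-0.41206978 -0.06536709 -0.04184169]
[-7.18967016e-02  3.96434264e-01  1.64243127e+00  2.87705235e-05
  1.10315889e+00 -1.65834425e+00]
[-0.32824652  0.45964288  2.19318004  2.01542959  0.21588932  2.40241466]
None
[0.04488661 0.44415079 2.23349281 3.255791   0.14766343 1.48177899] 19.3083
```

View pics/s5c.png

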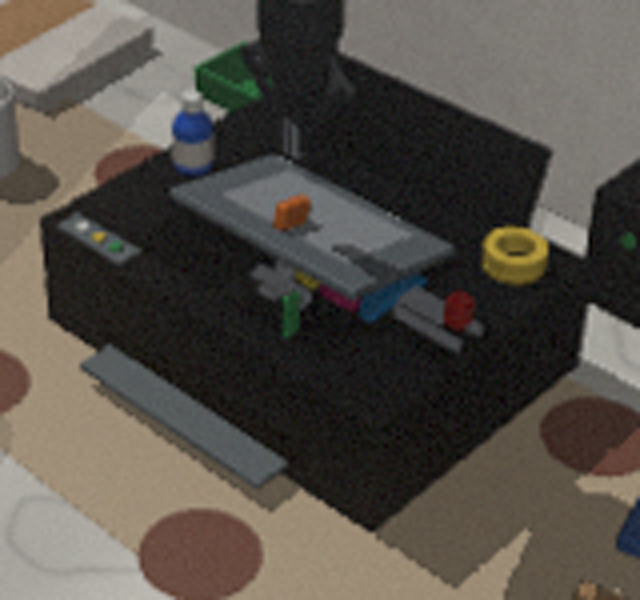

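The lid stays up. A 35° lean runs close to the wrist limit, so I'll scan smaller leans with IK only, without moving.

```bash
cat >> h.py <<'E'
def tipTCP(tx,y,tz,L): # TCP for closed tip centre
    return np.array([tx-.022*np.sin(L),y,tz+.022*np.cos(L)])
E
python3 - <<'E'
from h import *
for Ld in (24,27,30,32):
    L=np.radians(Ld); a=np.array([np.sin(L),0,-np.cos(L)])
    tx=-.070-.011*np.cos(L)
    for h in (0,np.pi):
        r=(rot(L)*R.from_euler('x',h)).as_rotvec()
        for y in (-.085,0,.08):
            for d in (0,.08):
                q=manip.solve_ik(W(tipTCP(tx,y,.106,L)-a*d),r)
                print(Ld,round(h,1),y,d,None if q is None else np.round(q,2))
E
```

```text
24 0 -0.085 0 [-0.29  0.44  2.09  0.53  0.25 -2.37]
24 0 -0.085 0.08 [-0.32  0.26  2.12  0.35  0.39 -2.2 ]
24 0 0 0 [-0.11  0.42  2.12  0.27  0.19 -1.95]
24 0 0 0.08 [-0.12  0.24  2.15  0.16  0.34 -1.84]
24 0 0.08 0 [ 0.08  0.42  2.12 -0.14  0.18 -1.38]
24 0 0.08 0.08 [ 0.08  0.23  2.15 -0.08  0.34 -1.44]
24 3.1 -0.085 0 [-0.29  0.44  2.09  0.53  0.25  0.77]
24 3.1 -0.085 0.08 [-0.32  0.26  2.12  0.35  0.39  0.94]
24 3.1 0 0 [-0.11  0.42  2.12  0.27  0.19  1.19]
24 3.1 0 0.08 [-0.12  0.24  2.15  0.16  0.34  1.3 ]
24 3.1 0.08 0 [ 0.08  0.42  2.12 -0.14  0.18  1.76]
24 3.1 0.08 0.08 [ 0.08  0.23  2.15 -0.08  0.34  1.7 ]
27 0 -0.085 0 None
27 0 -0.085 0.08 [-0.33  0.25  2.16  0.5   0.32 -2.36]
27 0 0 0 [-0.11  0.43  2.15  0.54  0.11 -2.22]
27 0 0 0.08 [-0.12  0.23  2.19  0.24  0.26 -1.93]
27 0 0.08 0 None
27 0 0.08 0.08 [ 0.08  0.23  2.19 -0.12  0.25 -1.39]
27 3.1 -0.085 0 [-0.3   0.44  2.12  0.83  0.19  0.47]
27 3.1 -0.085 0.08 [-0.33  0.25  2.16  0.5   0.32  0.78]
27 3.1 0 0 [-0.11  0.43  2.15  0.54  0.11  0.93]
27 3.1 0 0.08 [-0.12  0.23  2.19  0.24  0.26  1.21]
27 3.1 0.08 0 None
27 3.1 0.08 0.08 [ 0.08  0.23  2.19 -0.12  0.25  1.75]
30 0 -0.085 0 None
30 0 -0.085 0.08 None
30 0 0 0 None
30 0 0 0.08 [-0.13  0.23  2.23  0.42  0.18 -2.1 ]
30 0 0.08 0 None
30 0 0.08 0.08 [ 0.09  0.23  2.23 -0.22  0.16 -1.29]
30 3.1 -0.085 0 [-0.31  0.45  2.15  1.28  0.17  0.01]
30 3.1 -0.085 0.08 [-0.34  0.25  2.19  0.73  0.27  0.54]
30 3.1 0 0 None
30 3.1 0 0.08 [-0.13  0.23  2.23  0.42  0.18  1.04]
30 3.1 0.08 0 None
30 3.1 0.08 0.08 [ 0.09  0.23  2.23 -0.22  0.16  1.85]
32 0 -0.085 0 None
32 0 -0.085 0.08 None
32 0 0 0 None
32 0 0 0.08 [-0.13  0.23  2.26  0.66  0.13 -2.35]
32 0 0.08 0 None
32 0 0.08 0.08 None
32 3.1 -0.085 0 [-0.32  0.45  2.17  1.61  0.17 -0.33]
32 3.1 -0.085 0.08 [-0.35  0.25  2.22  0.95  0.24  0.32]
32 3.1 0 0 None
32 3.1 0 0.08 [-0.13  0.23  2.26  0.66  0.13  0.79]
32 3.1 0.08 0 None
32 3.1 0.08 0.08 None
```

```bash
python3 - <<'E'
from h import *
L=np.radians(24); a=np.array([np.sin(L),0,-np.cos(L)])
T=tipTCP(-.080,-.085,.104,L)
manip.move_to(W(T-a*.10),rv(L)); print(P(),F(),manip.get_time())
manip.servo_line(W(T-a*.03),rate=.12); print(F())
manip.servo_line(W(T),rate=.06); print(P()-T,F(),manip.get_time())
shot("side","s6.png");shot("scene","s6b.png")
a=cv2.imread("pics/s6.png")[120:270,205:365]; cv2.imwrite("pics/s6c.png",cv2.resize(a,None,fx=4,fy=4,interpolation=cv2.INTER_CUBIC))
a=cv2.imread("pics/s6b.png")[140:290,170:350]; cv2.imwrite("pics/s6d.png",cv2.resize(a,None,fx=4,fy=4,interpolation=cv2.INTER_CUBIC))
E
```

```text
[-0.1292532  -0.08548685  0.21608756] [ 1.42261096 -1.66370225  0.38785868] 20.0417
[ 0.11896027  0.04021314 -0.57767009]
[-6.11867831e-05 -1.59067873e-05 -1.90172187e-05] [-0.36917939 -0.71147909  0.47923494] 21.425
```

View pics/s6c.png

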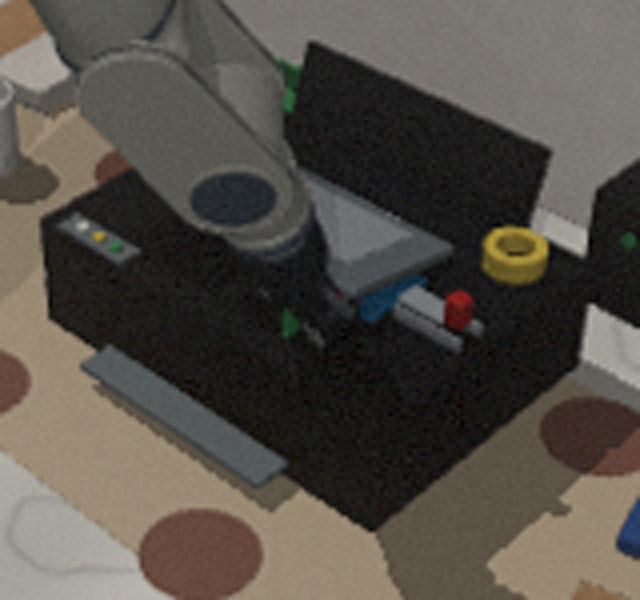

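View pics/s6d.png

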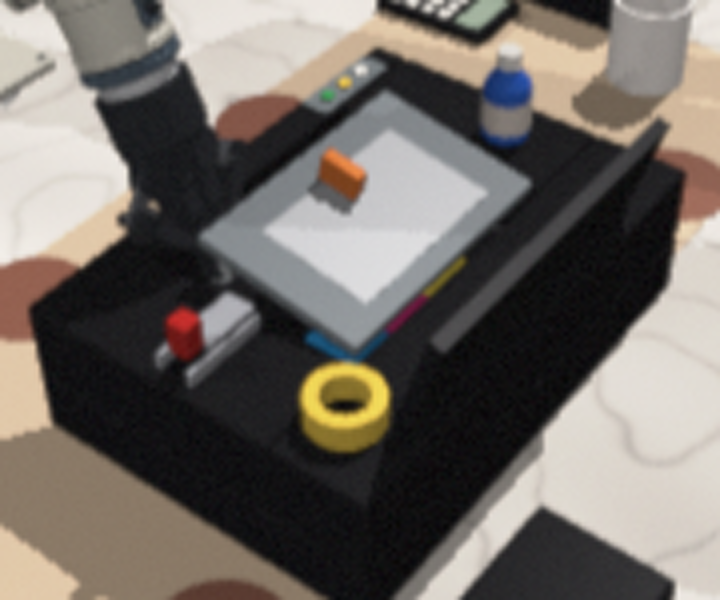

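The fingers are in the well without contact, to the right of the tab at crop (288,322). Sweeping left in guarded steps.

```bash
python3 - <<'E'
from h import *
s=P(); manip.servo_line(W(s+[0,.018,0]),rate=.05); print(F(),manip.get_time())
guard([0,1,0],.06,.002,1,6,rate=.05)
print(P(),F())
E
```

```text
[ 0.10255705  0.40512182 -0.86815881] 22.0333
log [(2.0, -1.1), (4.0, -0.4), (6.0, 0.0), (8.0, -0.3), (10.0, -0.6), (12.0, -1.0), (14.0, -0.9), (16.0, -3.8), (18.0, -3.8), (20.0, -3.6), (22.0, -4.4), (24.0, -3.9), (26.0, -3.4), (28.0, -3.9), (30.0, -4.2), (32.0, -2.5), (34.0, -4.3), (36.0, -3.3), (38.0, -2.6), (40.0, -2.4), (42.0, -3.2), (44.0, -4.2), (46.0, -3.6), (48.0, -3.2), (50.0, -2.6), (52.0, -2.6), (54.0, -4.2), (56.0, -3.1), (58.0, -3.7), (60.0, -2.6)] (60.0, -2.6) t 29.53
[-0.08879829 -0.00677074  0.12457213] [ 0.63636365 -2.22193147 -0.56441765]
```

```bash
python3 - <<'E'
from h import *
guard([0,1,0],.07,.002,1,3.5,rate=.06)
print(P(),F())
E
```

```text
log [(2.0, -0.4), (4.0, 0.5), (6.0, 0.1), (8.0, 0.1), (10.0, 0.3), (12.0, 0.1), (14.0, -0.4), (16.0, 0.0), (18.0, 0.8), (20.0, 0.1), (22.0, -0.3), (24.0, -2.3), (26.0, -6.6)] (26.0, -6.6) t 32.78
[-0.08846024  0.01862675  0.12466046] [ 2.52269659 -8.85428829 -2.2809958 ]
```

```bash
python3 - <<'E'
from h import *
print(F(),P()[1]); manip.servo_line(W(P()+[0,.001,0]),rate=.03); print(F(),P()[1])
shot("side","s7.png")
a=cv2.imread("pics/s7.png")[120:270,205:365]; cv2.imwrite("pics/s7c.png",cv2.resize(a,None,fx=4,fy=4,interpolation=cv2.INTER_CUBIC))
L=np.radians(24); a=np.array([np.sin(L),0,-np.cos(L)])
s=P(); manip.servo_line(W(s+[0,-.008,0]),rate=.08); s=P();print(F())
manip.servo_line(W(s-a*.09),rate=.15); print(F(),manip.get_time())
q=manip.move_to(W(fin(.24)+[0,0,.06]),rv(0)); manip.command_gripper(.045,30)
print(manip.get_time(),P())
shot("side","s8.png");shot("wrist","w8.png")
a=cv2.imread("pics/s8.png")[120:270,205:365]; cv2.imwrite("pics/s8c.png",cv2.resize(a,None,fx=4,fy=4,interpolation=cv2.INTER_CUBIC))
E
```

```text
[ 2.52269659 -8.85428829 -2.2809958 ] 0.018626754479054607
[  1.5307579  -10.24696368  -3.09889093] 0.01886066135679167
[ 0.3522903   0.24828929 -0.86853745]
[-0.22538841  0.76354246 -0.36139687] 34.0917
35.3167 [-2.71202550e-02  7.98606375e-07  2.55138496e-01]
```

View pics/s7c.png

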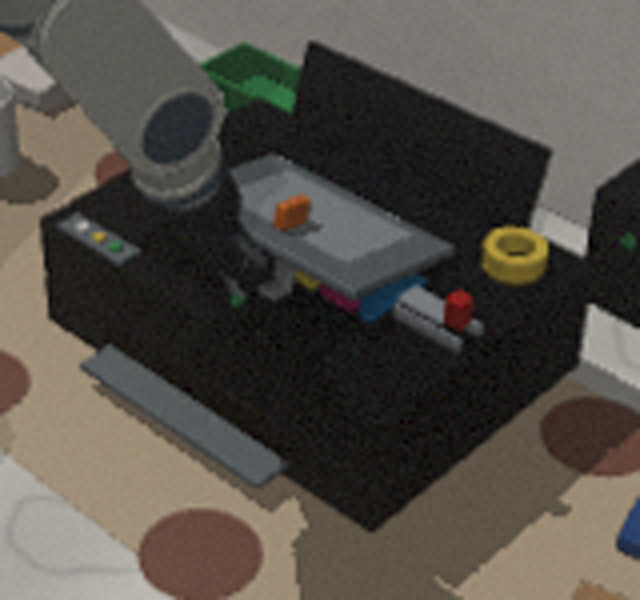

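View pics/s8c.png

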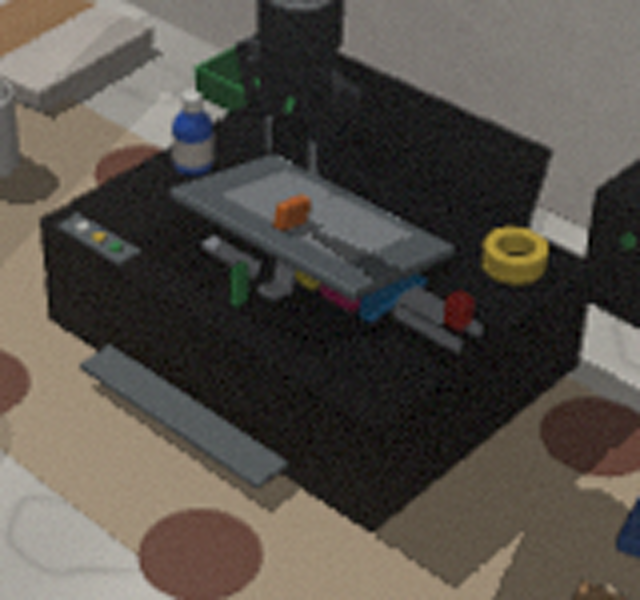

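View pics/w8.png

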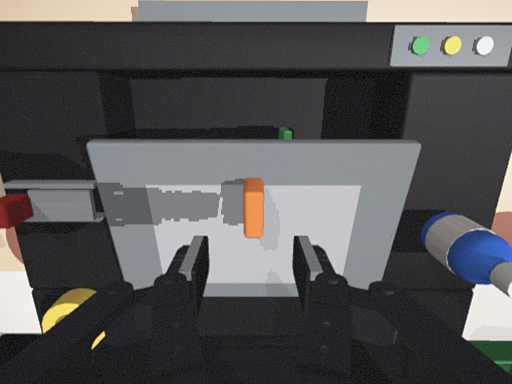

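The tab now sits at crop (238,285), left of the striker with its hook clear, and the lid is still up. Before the swing I'll locate the rear panel and check IK along the arc.

```bash
python3 - <<'E'
from h import *
# calibration is fixed; reuse pictures
cs=dict(fx=374.3657,fy=374.3657,cx=253.3946,cy=183.1358,cam_to_world=[[0.7795,0.3726,-0.5035,1.1903],[0.626,-0.4936,0.6037,-0.7347],[-0.0236,-0.7858,-0.618,0.8915],[0,0,0,1]])
cd=dict(fx=410.2176,fy=410.2176,cx=256.2802,cy=187.7756,cam_to_world=[[0.7143,-0.4343,0.5487,-0.3178],[-0.6996,-0.4272,0.5727,-0.8826],[-0.0144,-0.793,-0.609,1.0733],[0,0,0,1]])
for s,d in (([437,347],[550,150]),([662,122],[310,40])):
    s=np.array(s)/4-.375+[170,140];d=np.array(d)/4-.375+[205,120]
    g=least_squares(lambda t:np.r_[(proj(cs,pw(p,t))-s).ravel(),(proj(cd,pw(p,t))-d).ravel()],[.15,0,.2]);print(g.x,g.fun)
for l in (0,-.15,-.3):
    print(l,[manip.solve_ik(W(fin(t)),rv(l)) is not None for t in (.24,.6,1.,1.2,1.42)],np.round(manip.solve_ik(W(fin(1.42)),rv(l)),2))
E
```

```text
[ 0.1625428  -0.14953319  0.22211087] [ 0.1069092  -0.20131435  0.18595303  0.28433433]
[0.16112223 0.14940561 0.22155946] [ 0.26598656 -0.60655812  0.39251344  0.82950435]
0 [True, True, True, True, True] [-0.06  0.57  1.39 -0.    1.19 -1.65]
-0.15 [True, True, True, True, True] [-0.05  0.63  1.28 -0.01  1.38 -1.64]
-0.3 [True, True, True, True, True] [-0.05  0.71  1.17 -0.02  1.57 -1.63]
```

```bash
cat >> h.py <<'E'
def fin2(th,n=.027,dz=.013,y=.0015):
    c,s=np.cos(th),np.sin(th); return np.array([.072-.108*c+n*s,y,.130+.108*s+n*c+dz])
E
python3 - <<'E'
from h import *
manip.servo_line(W(fin2(.23)),rate=.08); print(P(),F())
manip.command_gripper(0.0,40); print(manip.get_width(),F(),manip.get_time())
th=.23;ok=True
for th in (.25,.265,.28,.295,.31,.33,.36,.4,.5,.6):
    manip.servo_line(W(fin2(th)),rate=.05); f=F(); print(th,np.round(f,1),np.round((P()-fin2(th))*1e3,1))
    if np.linalg.norm(f[[0,2]])>18: break
print(manip.get_time())
E
```

```text
[-0.02662696  0.00146334  0.19426137] [-0.12222926 -0.26576387 -0.07097599]
0.012760454143989994 [-0.39281869  3.1071445   3.10253992] 36.7167
0.25 [ 0.1  4.2 -2.7] [-0.3  0.3 -0.4]
0.265 [  2.5   4.5 -10.3] [-0.6  0.3 -0.9]
0.28 [  1.1   4.6 -12.7] [-0.5  0.3 -0.7]
0.295 [  2.6   5.4 -12.3] [-0.3  0.3 -0.5]
0.31 [  1.3   4.6 -12.3] [-0.3  0.3 -0.5]
0.33 [  2.4   4.1 -11.6] [-0.2  0.3 -0.5]
0.36 [  3.1   4.7 -11.2] [-0.   0.3 -0.3]
0.4 [  3.7   4.8 -10. ] [ 0.   0.2 -0.2]
0.5 [  3.3   5.  -10.7] [0.4 0.2 0.2]
0.6 [  2.1   5.6 -12.8] [0.7 0.2 0.5]
39.4667
```

Past the catch and moving freely. Continuing the swing.

```bash
python3 - <<'E'
from h import *
for th in (.7,.8,.9,1.,1.1,1.2,1.28,1.34,1.37,1.39,1.41):
    manip.servo_line(W(fin2(th)),rate=.06); f=F(); print(th,np.round(f,1),np.round((P()-fin2(th))*1e3,1))
    if np.linalg.norm(f[[0,2]])>22: break
print(manip.get_time(),manip.get_width())
shot("side","s9.png");shot("scene","s9b.png")
a=cv2.imread("pics/s9.png")[90:270,205:365]; cv2.imwrite("pics/s9c.png",cv2.resize(a,None,fx=3.2,fy=3.2,interpolation=cv2.INTER_CUBIC))
a=cv2.imread("pics/s9b.png")[110:290,170:350]; cv2.imwrite("pics/s9d.png",cv2.resize(a,None,fx=3.2,fy=3.2,interpolation=cv2.INTER_CUBIC))
E
```

```text
0.7 [  1.8   5.6 -12.6] [1.3 0.2 0.9]
0.8 [  1.2   4.4 -12.2] [1.2 0.2 0.8]
0.9 [  1.    5.2 -11.8] [0.9 0.2 0.6]
1.0 [  0.1   3.9 -11.1] [0.6 0.1 0.5]
1.1 [ -1.3   4.3 -11.5] [0.3 0.1 0.5]
1.2 [-1.7  4.3 -9. ] [0.2 0.1 0.6]
1.28 [-2.8  4.3 -9.2] [0.1 0.1 0.7]
1.34 [-2.3  4.4 -8.3] [0.1 0.1 0.8]
1.37 [-3.5  4.4 -7. ] [-0.2  0.1  0.9]
1.39 [-4.9  4.4 -5.4] [-0.5  0.1  1.1]
1.41 [-6.1  5.2 -5.5] [-0.4  0.1  1.1]
42.775 0.012339849152099446
```

View pics/s9c.png

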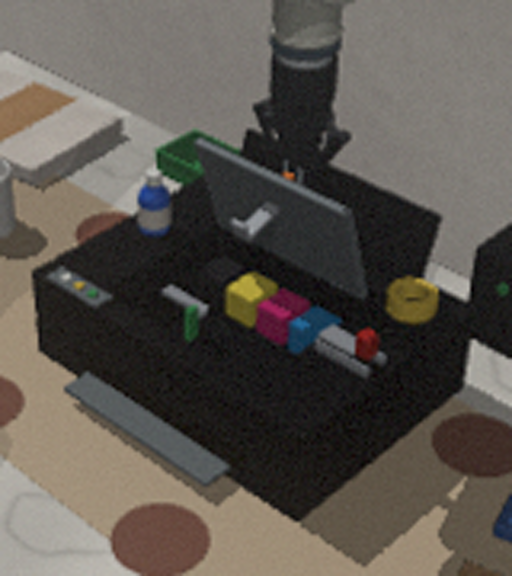

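View pics/s9d.png

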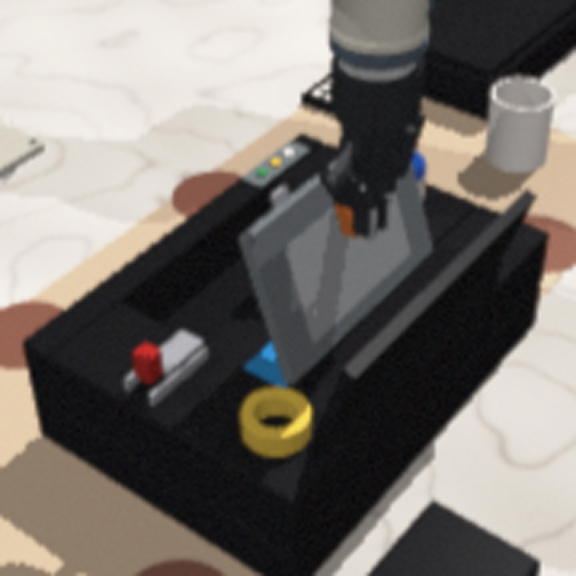

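```bash
cat > lid.py <<'E'
from h import *
cs=dict(fx=374.3657,fy=374.3657,cx=253.3946,cy=183.1358,cam_to_world=[[0.7795,0.3726,-0.5035,1.1903],[0.626,-0.4936,0.6037,-0.7347],[-0.0236,-0.7858,-0.618,0.8915],[0,0,0,1]])
cd=dict(fx=410.2176,fy=410.2176,cx=256.2802,cy=187.7756,cam_to_world=[[0.7143,-0.4343,0.5487,-0.3178],[-0.6996,-0.4272,0.5727,-0.8826],[-0.0144,-0.793,-0.609,1.0733],[0,0,0,1]])
def c(t,y,n): return pw(p,[.072-.152*np.cos(t)+n*np.sin(t),y,.13+.152*np.sin(t)+n*np.cos(t)])
for t in (1.2,1.3,1.35,1.4,1.45):
    f=lambda cam,y,n,o:np.round((proj(cam,c(t,y,n))[0]-o+.375)*3.2)
    print(t,"side UL",f(cd,.118,0,[205,90]),"UR",f(cd,-.118,0,[205,90]),"scene UR",f(cs,-.118,0,[170,110]),"topR",f(cs,-.118,.012,[170,110]))
E
python3 lid.py
```

```text
1.2 side UL [190. 147.] UR [344. 221.] scene UR [230. 236.] topR [240. 237.]
1.3 side UL [198. 139.] UR [353. 212.] scene UR [243. 238.] topR [254. 240.]
1.35 side UL [202. 135.] UR [357. 208.] scene UR [250. 239.] topR [261. 242.]
1.4 side UL [206. 132.] UR [361. 205.] scene UR [257. 241.] topR [268. 245.]
1.45 side UL [211. 129.] UR [366. 201.] scene UR [264. 243.] topR [275. 247.]
```

```bash
python3 - <<'E'
import cv2
a=cv2.imread("pics/s9b.png")[170:240,235:310]; cv2.imwrite("pics/s9e.png",cv2.resize(a,None,fx=8,fy=8,interpolation=cv2.INTER_CUBIC))
a=cv2.imread("pics/s9.png")[125:190,260:325]; cv2.imwrite("pics/s9f.png",cv2.resize(a,None,fx=8,fy=8,interpolation=cv2.INTER_CUBIC))
E
```

```text
(no output)
```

View pics/s9e.png

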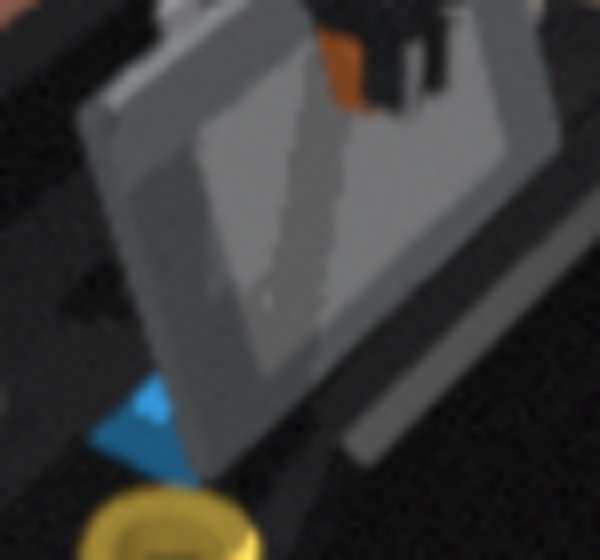

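View pics/s9f.png

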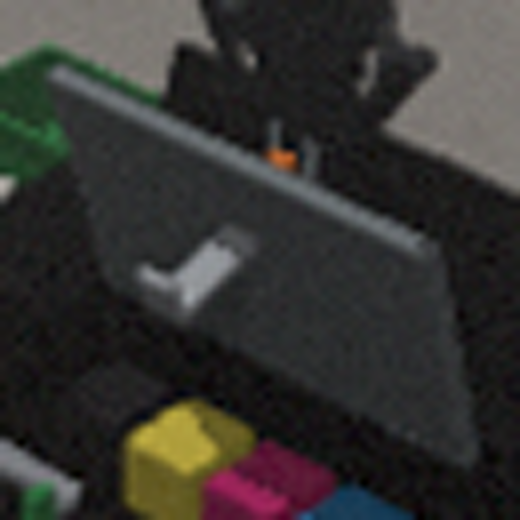

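The corners give a lid angle of only about 1.27 rad (scene (240,238), side (348,214) in the 3.2x crops), so the pads slid on the fin. I'll release and push the front edge the rest of the way with closed fingers, clear of the striker.

```bash
python3 - <<'E'
from h import *
manip.command_gripper(.05,30); print(F(),manip.get_width())
s=P(); manip.servo_line(W(s+[.003,0,.09]),rate=.15); print(F())
manip.command_gripper(0,30)
manip.servo_line(W([-.035,.06,.345]),rate=.2)
manip.servo_line(W([-.035,.06,.268]),rate=.15)
manip.servo_line(W([.004,.06,.268]),rate=.08); print(P(),F(),manip.get_time())
s=P();F0=F()
x=.004
while x<.039:
    x+=.0025; manip.servo_line(W([x,.06,.268]),rate=.05); f=F(); print(round(x,4),np.round(f,1),np.round(P()[0],4))
    if abs(f[0])>12: break
print(manip.get_time())
shot("side","s10.png");shot("scene","s10b.png")
a=cv2.imread("pics/s10.png")[90:270,205:365]; cv2.imwrite("pics/s10c.png",cv2.resize(a,None,fx=3.2,fy=3.2,interpolation=cv2.INTER_CUBIC))
a=cv2.imread("pics/s10b.png")[170:240,235:310]; cv2.imwrite("pics/s10d.png",cv2.resize(a,None,fx=8,fy=8,interpolation=cv2.INTER_CUBIC))
E
```

```text
[-0.38356564 -0.2315627   0.91990568] 0.05005031593010957
[-0.2397693  -0.35805054 -0.30739476]
[0.00378588 0.05999366 0.26791958] [-0.06600541 -0.09944309  0.1747957 ] 46.7417
0.0065 [-0.3 -0.7  0.2] 0.0064
0.009 [0.2 0.3 0.1] 0.0091
0.0115 [ 0.5 -0.  -0.1] 0.0116
0.014 [-3.5 -1.   1.4] 0.0138
0.0165 [-3.8 -0.6  2.8] 0.0164
0.019 [-2.8 -0.7  3.5] 0.0191
0.0215 [-2.3 -0.1  2.7] 0.0217
0.024 [-1.8  0.4  1.6] 0.0242
0.0265 [-2.  -0.6  2.9] 0.0268
0.029 [-2.1  0.1  1. ] 0.0293
0.0315 [-2.2  0.7  0.8] 0.0318
0.034 [-1.9  0.2  0.6] 0.0342
0.0365 [-2.  -0.1  1.9] 0.0368
0.039 [-1.6 -0.3  1.5] 0.0393
50.2417
```

View pics/s10c.png

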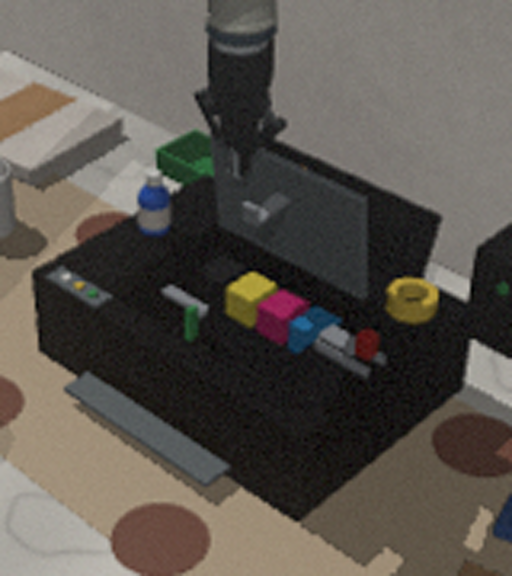

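View pics/s10d.png

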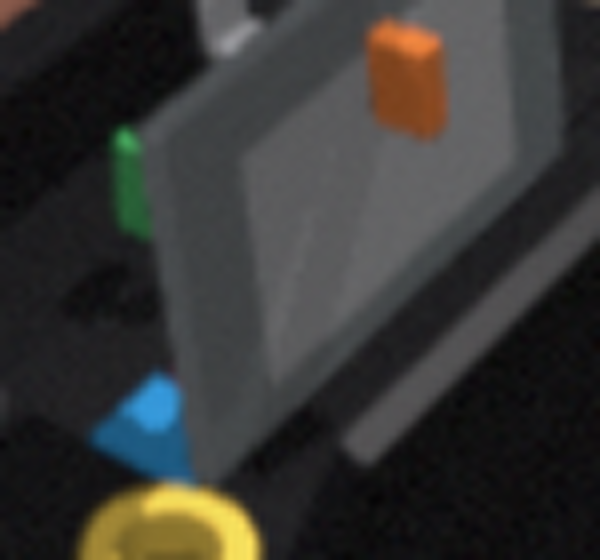

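The lid is now about 1.43–1.45 rad and the push force stayed under 4 N. I'll retreat and do a final look.

```bash
python3 - <<'E'
from h import *
manip.servo_line(W([-.04,.06,.268]),rate=.12)
manip.servo_line(W([-.10,.06,.38]),rate=.2)
print(F(),manip.get_time())
manip.hold(.5)
shot("side","s11.png");shot("scene","s11b.png")
E
```

```text
[ 0.14161938 -1.14925626 -0.7580906 ] 51.9333
```

View pics/s11.png

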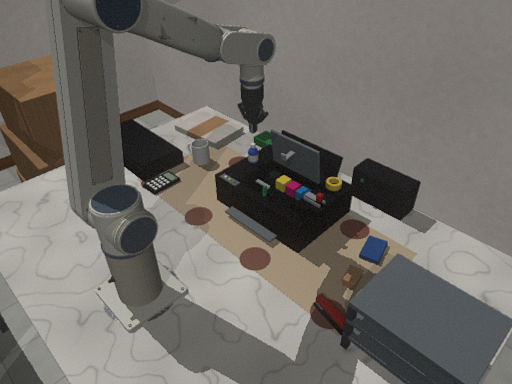

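View pics/s11b.png

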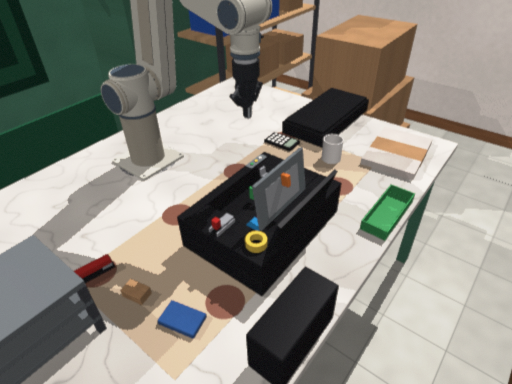

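The cover stands upright by itself (scene (280,190)). The latch is drawn, the bottle, tape and table items are where they were, and the robot is clear.

```bash
python3 -c "
from rig import manip
manip.sign_off();print(manip.get_time())"
```

```text
the job is handed in; nothing more can be done
the job is handed in; nothing more can be done
```

The cover is open and standing nearly upright by itself. I handed the job in at about 52 s of the 72 s allowed; the sign-off reports no verdict.

- **Latch:** I pushed the red latch to its end stop with about 9 N. The bolt came off the cover after roughly 24–25 mm of travel.
- **First lift:** I raised the cover by its fin until the hidden catch stopped it at about 0.24 rad. The peak was 19 N at the fin, of which about 14 N was there before the catch. I eased off, let go, and it stayed up.
- **Green tab:** I swept it left under the raised edge at about 3 N until it met its stop, pressing at most about 10 N. The tab ended about 30 mm left of the track's middle, with the hook clear of the striker. I leaned the fingers 24° instead of 30°, because the wrist could not do 30° over the whole sweep.
- **Swing open:** I lifted the cover by the fin, but the pads slid along it. The pictures showed only about 1.27 rad where I expected 1.41. I released and pushed the front edge the rest of the way with closed fingers, using under 4 N.

**Last checks:** The lid is at about 1.43–1.45 rad, estimated from the pictures and the finger travel. With the robot clear, it still stood after half a second. The bottle, tape and table items look unmoved in the final pictures. The final force reading was about 1 N, slightly above the usual noise, with nothing touching the gripper.

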